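Put the mixed-up eluent bottles back in their own spill trays

ROBOT

A 6-joint arm with a two-finger parallel gripper is mounted at the origin on the work surface. World frame = base frame: x ahead of the robot, y to its left, z up, the work surface at z = 0. Lengths are in mm, angles in rad, forces in N, time in s.
With the tool pointing down it reaches from about 150 to 775 mm from the base axis. Payload 6.1 kg.
Tool frame: the origin (TCP) lies midway between the tips of the shut fingers; the grasp point (between the pads) lies 19 mm behind it; z points along the fingers, y is the line along which they close (so a half turn about z gives the same grasp; the last joint's range is limited). The gripper opens to 85 mm and grips with 20 to 120 N. Pads are 22 mm wide; open, the fingers measure 114 mm over their backs; the gripper's body (76 mm by 85 mm) begins 54 mm behind the grasp point. The pads swing forward as they close: fully open they stand 13 mm farther back than shut.
Start: joints at [1.196, 0.126, -0.04, 1.405, 0, 1.571], TCP at [192.188, 488.541, 231.295] pointing down, gripper open.
Joint ranges: [-2.72, 2.72], [-0.95, 1.95], [-1.27, 1.35], [-1.78, 2.02], [-1.46, 1.47], [-3.14, 3.14]. Speed limits (rad/s): [2.39, 2.39, 3.01, 3.14, 3.14, 3.14].

INTERFACE

Orientations are given as [roll, pitch, yaw] about the fixed x, y, z axes, in that order (R = Rz(yaw) Ry(pitch) Rx(roll)).
In Python, from bench import manip gives the robot as it stands.
- The arm moves only by the tool jog_arm, never from a script. Its argument "moves" is a list that holds one entry, the list of rows, each a list of 5 numbers: the opening in per cent of the stroke, from 0 (shut) to 100 (fully open), then the shift along the tool's x, y, z in mm, then the turn about the tool's z in rad. A call has 1 to 12 rows; each row is the pose to reach, as a shift and turn from the pose commanded when the call began, along the tool's axes at that moment; what a row does not reach only later rows make up. A row lasts 1/8 s, in which the tool goes at most 62.5 mm and 10.7 degrees, less where a joint would pass 70% of its speed; a pose out of reach is approached as far as the arm can. A call with a gripper value outside its range is refused whole. The fingers move at their own pace and stop on an object; "newtons" is the grip in N (left out, the last holds). Time passes only in rows, so rows that repeat a pose let the fingers close. It gives the time, the measured TCP pose, the force, the opening and the grip force at its end, in the units of the state.
- manip.state(): the state, without advancing time (a new reading comes with each control period).
- manip.grab_frame(name): name is "side" or "top" or "wrist"; returns a dict with "color" (400x640x3 uint8, red, green, blue), "fx", "fy", "cx", "cy" (pixels), "pose" (4x4, takes a point from camera to world coordinates). Camera axes: x right, y down, z forward; pixel columns grow to the right and rows downward; lengths in mm; the calibration is good to about 2 mm. A picture is of the moment at which its call begins. There is no depth.
- manip.job_done(): hands the job in; it is judged then, once.
Trained networks look in a picture, given as the dict that the camera call returned (one of the last four; its "shot" number tells which), for a name from the list of things; names that differ only in an ending like _2 or _b are one class to them, and where a whole thing is asked for, a point or a joint stands for the part that bears it (a point fixed in the world has none). Each returns a list of dicts, best first, with "p" (0 to 1); they miss things now and then, are a little off and sometimes report something else, mostly with a low value. They report only what shows in the picture. A call takes as long as a camera call.
- manip.cut_out(name, picture): "mask" (400x640 bool, what is visible of it) and "extent" ([centre column, centre row, width, height] in pixels, round what is visible of it).
The state is a dict: "t": time; "joints": joint angles; "joint_velocities": joint speeds; "joint_efforts": joint torques, N m; "ee_pos": TCP position; "ee_rot": TCP orientation; "ft_force": force on the tool from outside, world axes, zero at the start; "torque": the same for the moment, N m; "gripper_width": finger opening in mm; "grasp_force": force on a finger pad.
Only numpy, scipy, OpenCV 4.12 (cv2) and the standard library are available. Lean on these libraries where they do the work, as an engineer would, in place of code of your own. Each camera call takes 0.05 s, during which the arm holds its last target. There are 200 camera calls.

TASK

The three eluent bottles were put back in the wrong spill trays after refilling: stand each one upright and flat in the tray of its own cap colour, leaving the grey tray empty again. Solvent bottles must never stand on the bare bench or tip over, so park one in the empty grey tray while you change them round, and set the glass down gently. Do not shift or knock over the small vial, beaker and jar between the trays.

Things in the scene. Friction and masses are not known exactly. Their poses are not given: they have to be found in the camera images.
- red_bottle_centre (a point): Amber laboratory bottle, 105 mm tall in all, about 0.2 kg: round body 56 mm in diameter up to 62 mm above its underside, shoulder tapering to the neck, and a ribbed red screw cap 54 mm in diameter on the top 25 mm (the cap stays on); white blank label with a red band. Starts upright in a tray of another colour. This point is its centre, half-way up (52.5 mm above its underside, 57.5 mm above the bench when it stands in a tray); z along the bottle, upward.
- blue_bottle_centre (a point): Amber laboratory bottle, 105 mm tall in all, about 0.2 kg: round body 56 mm in diameter up to 62 mm above its underside, shoulder tapering to the neck, and a ribbed blue screw cap 54 mm in diameter on the top 25 mm (the cap stays on); white blank label with a blue band. Starts upright in a tray of another colour. This point is its centre, half-way up (52.5 mm above its underside, 57.5 mm above the bench when it stands in a tray); z along the bottle, upward.
- yellow_bottle_centre (a point): Amber laboratory bottle, 105 mm tall in all, about 0.2 kg: round body 56 mm in diameter up to 62 mm above its underside, shoulder tapering to the neck, and a ribbed yellow screw cap 54 mm in diameter on the top 25 mm (the cap stays on); white blank label with a yellow band. Starts upright in a tray of another colour. This point is its centre, half-way up (52.5 mm above its underside, 57.5 mm above the bench when it stands in a tray); z along the bottle, upward.
- red_tray: Square red plastic spill tray, 92 x 92 mm outside, fixed to the bench: floor 5 mm thick, low rim 4 mm thick whose top is 12 mm above the bench, so 84 x 84 mm free inside. Origin: centre of its underside, on the bench; z up, x and y along its sides. Home of the red-capped bottle; another bottle stands in it at the start. It is at least 120 mm from the next tray, centre to centre.
- blue_tray: Square blue plastic spill tray, 92 x 92 mm outside, fixed to the bench: floor 5 mm thick, low rim 4 mm thick whose top is 12 mm above the bench, so 84 x 84 mm free inside. Origin: centre of its underside, on the bench; z up, x and y along its sides. Home of the blue-capped bottle; another bottle stands in it at the start. It is at least 120 mm from the next tray, centre to centre.
- yellow_tray: Square yellow plastic spill tray, 92 x 92 mm outside, fixed to the bench: floor 5 mm thick, low rim 4 mm thick whose top is 12 mm above the bench, so 84 x 84 mm free inside. Origin: centre of its underside, on the bench; z up, x and y along its sides. Home of the yellow-capped bottle; another bottle stands in it at the start. It is at least 120 mm from the next tray, centre to centre.
- grey_tray: Square grey plastic spill tray, 92 x 92 mm outside, fixed to the bench: floor 5 mm thick, low rim 4 mm thick whose top is 12 mm above the bench, so 84 x 84 mm free inside. Origin: centre of its underside, on the bench; z up, x and y along its sides. Empty at the start: the parking place. A bottle parked in it counts when it stands flat in it.
- vial_centre (a point): Bystander: small clear glass vial with a white cap, 28 mm in diameter, 61 mm tall, loose, standing among the trays. This point is 30 mm above its underside, on its axis.
- beaker_centre (a point): Bystander: small empty glass beaker, 42 mm in diameter at the rim, 58 mm tall, loose, standing among the trays. This point is 29 mm above its underside, on its axis.
- jar_centre (a point): Bystander: small white jar with a green lid, 40 mm in diameter, 42 mm tall, loose, standing among the trays. This point is 21 mm above its underside, on its axis. (A flat timer, 13 mm high, also lies among the trays, 90 mm or more from any tray's centre; no bystander is nearer than 70 mm to a bottle's axis, centre to centre; all else stands farther back or out to the sides.)

How it is judged:
By the outcome, as a careful person would: the job done as asked, in the order asked, and still so for the second after the job is handed in, with the robot touching nothing.
It also fails if it takes over 112 s, if anything falls off the work surface, if the arm or the gripper's body presses on something with over 40 N, if the wrist force passes 120 N, or if a joint passes its speed limit or range.

## Working session

There is one attempt and no reset: what is moved stays moved. The work goes in short steps, Python scripts to look and compute and a tool call to move; the robot and the scene stay as the last step left them, time stands still between calls to the robot, and variables do not carry over. Pictures are saved under pics/ and viewed, at most 14 in all, crops included, and the job is handed in when it is done.

Besides the shell and the picture viewer there is one more tool, called by a JSON object that holds its "api" and its "payload". jog_arm: Moves the arm, as the interface text tells. Its arguments: {"type":"object","properties":{"moves":{"type":"array"},"newtons":{"type":"number"}},"required":["moves"]}

```bash
mkdir -p pics; cat > h.py <<'E'
import numpy as np, cv2
from bench import manip
def save(f,n): cv2.imwrite(f'pics/{n}.png',cv2.cvtColor(f['color'],cv2.COLOR_RGB2BGR))
def ray(f,u,v,z):
    T=np.array(f['pose']); d=T[:3,:3]@np.array([(u-f['cx'])/f['fx'],(v-f['cy'])/f['fy'],1]); o=T[:3,3]
    return o+d*(z-o[2])/d[2]
E
python3 - <<'E'
from h import *
s=manip.state(); print(s['ee_pos'],s['ee_rot'],s['t'],s['gripper_width'])
for c in ['top','side']:
    f=manip.grab_frame(c); save(f,c+'0'); print(c,np.round(f['pose'],3).tolist(),f['fx'])
    for n,z in [('red_tray',12),('blue_tray',12),('yellow_tray',12),('grey_tray',12),('red_bottle_centre',57),('blue_bottle_centre',57),('yellow_bottle_centre',57),('vial_centre',30),('beaker_centre',29),('jar_centre',21)]:
        for r in manip.cut_out(n,f)[:2]:
            e=r['extent']; print(n,round(r['p'],2),np.round(e),np.round(ray(f,e[0],e[1],z)))
E
```

```text
[192.04987905 488.1889566  230.53730211] [-3.14001922e+00 -1.48435141e-05  2.76677751e+00] 0.0 85.5900885423846
top [[-0.015, -0.986, 0.169, 342.387], [-1.0, 0.017, 0.006, -2.937], [-0.008, -0.169, -0.986, 1316.583], [0.0, 0.0, 0.0, 1.0]] 484.63176422116453
red_tray 0.9 [279. 235.  40.  37.] [473.  72.  12.]
blue_tray 0.91 [427. 229.  41.  38.] [ 484. -327.   12.]
yellow_tray 0.94 [195. 203.  38.  42.] [566. 302.  12.]
grey_tray 0.92 [334. 201.  31.  34.] [564. -78.  12.]
red_bottle_centre 0.85 [430. 224.  32.  30.] [ 491. -324.   57.]
blue_bottle_centre 0.82 [189. 200.  28.  27.] [566. 306.  57.]
yellow_bottle_centre 0.79 [278. 233.  25.  24.] [474.  73.  57.]
beaker_centre 0.58 [271. 175.  19.  19.] [635.  91.  29.]
jar_centre 0.52 [413. 173.  18.  14.] [ 636. -296.   21.]
jar_centre 0.29 [428. 223.  29.  28.] [ 498. -329.   21.]
side [[0.966, -0.142, 0.215, 267.6], [-0.257, -0.472, 0.843, -1103.729], [-0.018, -0.87, -0.493, 712.295], [0.0, 0.0, 0.0, 1.0]] 516.2862345565075
red_tray 0.96 [279. 212.  36.  21.] [471.  64.  12.]
red_tray 0.22 [277. 197.  21.  42.] [481. 151.  12.]
blue_tray 0.66 [325. 316.  58.  35.] [ 477. -356.   12.]
yellow_tray 0.51 [292. 172.  27.  22.] [557. 288.  12.]
grey_tray 0.83 [325. 239.  49.  25.] [552. -95.  12.]
red_bottle_centre 0.57 [323. 286.  29.  54.] [ 483. -319.   57.]
blue_bottle_centre 0.7 [293. 156.  15.  36.] [566. 311.  57.]
blue_bottle_centre 0.55 [325. 241.  52.  28.] [ 531. -166.   57.]
yellow_bottle_centre 0.84 [277. 197.  22.  46.] [467.  70.  57.]
vial_centre 0.71 [281. 236.  16.  28.] [447. -77.  30.]
beaker_centre 0.81 [336. 196.  14.  27.] [634.  76.  29.]
beaker_centre 0.63 [292. 173.  31.  18.] [550. 249.  29.]
jar_centre 0.57 [387. 282.  23.  28.] [ 630. -299.   21.]
```

```bash
python3 - <<'E'
import cv2,numpy as np
a=cv2.imread('pics/top0.png');b=cv2.imread('pics/side0.png')
cv2.imwrite('pics/m.png',np.vstack([cv2.resize(a[120:280,140:480],(800,376)),cv2.resize(b[130:350,220:520],(300,220))[:, :].copy() if 0 else cv2.copyMakeBorder(b[125:345,200:600],0,0,0,400,0)]))
E
```

```text
(no output)
```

View pics/m.png

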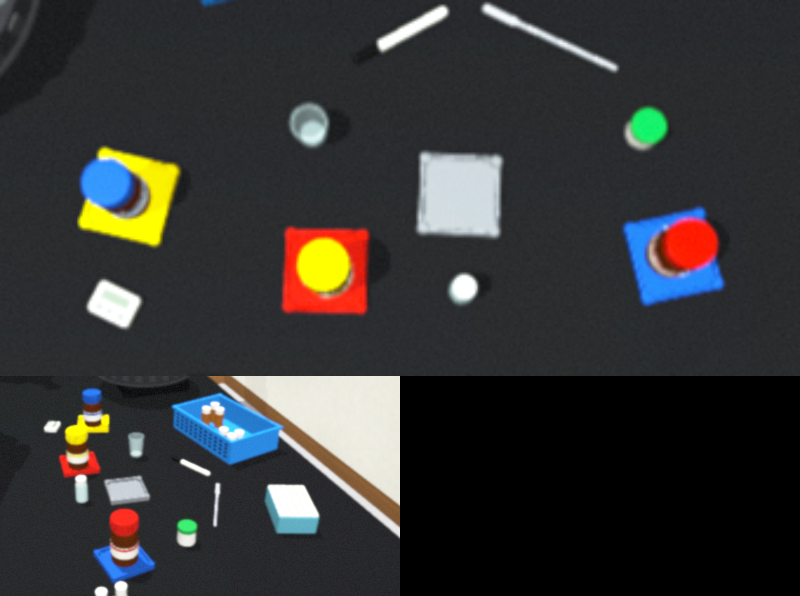

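The top view shows the yellow cap in the red tray (278,233), red in the blue tray (430,224), and blue in the yellow tray (189,200). The grey tray at (334,201) is empty. I'll measure cap tops and tray outlines properly.

```bash
cat >> h.py <<'E'
def measure(f,zc=110):
    out={}
    for c in ['red','blue','yellow','grey']:
        r=manip.cut_out(c+'_tray',f)
        if r and r[0]['p']>.5:
            P=cv2.findNonZero(r[0]['mask'].astype(np.uint8))
            (u,v),wh,_=cv2.minAreaRect(P); p=ray(f,u,v,8); out[c+'_tray']=(np.round(p[:2]).tolist(),np.round(wh))
        if c=='grey': continue
        r=manip.cut_out(c+'_bottle_centre',f)
        if r and r[0]['p']>.5:
            hsv=cv2.cvtColor(f['color'],cv2.COLOR_RGB2HSV); h=hsv[...,0].astype(int)
            k={'red':(h<8)|(h>172),'blue':(h>100)&(h<125),'yellow':(h>22)&(h<38)}[c]
            m=cv2.dilate(r[0]['mask'].astype(np.uint8),np.ones((3,3)))*(k&(hsv[...,1]>120)&(hsv[...,2]>90)).astype(np.uint8)
            n,l,s,_=cv2.connectedComponentsWithStats(m); i=1+np.argmax(s[1:,4])
            (u,v),R=cv2.minEnclosingCircle(cv2.findNonZero((l==i).astype(np.uint8)))
            out[c+'_cap']=(np.round(ray(f,u,v,zc)[:2]).tolist(),[round(u),round(v),round(R,1)])
    return out
E
python3 - <<'E'
from h import *
for k,v in measure(manip.grab_frame('top')).items(): print(k,v)
E
```

```text
red_tray ([475.0, 75.0], array([33., 34.]))
red_cap ([487.0, -318.0], [433, 223, 12.2])
blue_tray ([485.0, -325.0], array([35., 35.]))
yellow_tray ([565.0, 304.0], array([34., 34.]))
yellow_cap ([469.0, 71.0], [277, 233, 11.7])
grey_tray ([561.0, -82.0], array([33., 34.]))
```

{"api": "jog_arm", "payload": {"moves": [[[100, 0, 0, 0, 0.17], [100, 0, 0, 0, 0.34], [100, 0, 0, 0, 0.51], [100, 0, 0, 0, 0.68], [100, 0, 0, 0, 0.85], [100, 0, 0, 0, 1.02], [100, 0, 0, 0, 1.196], [100, 0, 0, 0, 1.196]]]}}

```text
t: 2.5
ee_pos: [192.2, 488.5, 231.3]
ee_rot: [3.142, 0.0, 1.573]
ft_force: [-1.3, 0.2, -0.0]
gripper_width: 85.2
grasp_force: 0.0
```

{"api": "jog_arm", "payload": {"moves": [[[100, -20, 14, 0, 0], [100, -60, 40, 0, 0], [100, -105, 70, 0, 0], [100, -150, 100, 0, 0], [100, -195, 130, 0, 0], [100, -240, 160, 0, 0], [100, -285, 190, 0, 0], [100, -330, 220, 0, 0], [100, -370, 247, 0, 0], [100, -400, 267, 0, 0], [100, -416, 278, 0, 0], [100, -416, 278, 0, 0]]]}}

```text
t: 4.0
ee_pos: [470.5, 72.0, 231.1]
ee_rot: [-3.141, -0.0, 1.571]
ft_force: [0.2, 0.0, -0.2]
gripper_width: 85.4
grasp_force: 0.0
```

```bash
cat > look.py <<'E'
import sys
from h import *
for c in ['wrist','top']:
    f=manip.grab_frame(c); save(f,c+sys.argv[1])
    print(c,manip.state()['ee_pos'])
    for k,v in measure(f).items(): print(k,v)
E
python3 look.py 1
```

```text
wrist [470.02895664  72.69298087 231.1863972 ]
red_tray ([471.0, 75.0], array([94., 91.]))
yellow_cap ([468.0, 74.0], [315, 187, 36.7])
grey_tray ([555.0, -79.0], array([82., 78.]))
top [469.97105363  73.07466459 231.43126013]
red_tray ([495.0, 34.0], array([18.,  4.]))
red_cap ([485.0, -318.0], [433, 224, 12.4])
blue_tray ([486.0, -323.0], array([34., 35.]))
blue_cap ([563.0, 304.0], [185, 197, 11.9])
yellow_tray ([566.0, 305.0], array([35., 34.]))
grey_tray ([562.0, -81.0], array([34., 34.]))
```

View pics/wrist1.png

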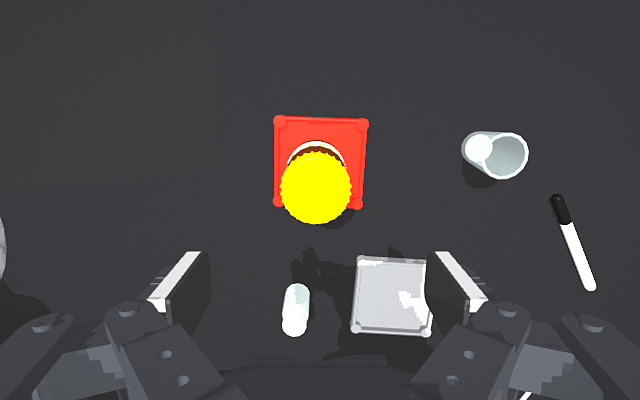

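The wrist view shows the yellow cap at (315,187), centred between the fingers, and it agrees with the top camera to about 2 mm. I'll descend and grip the cap.

{"api": "jog_arm", "payload": {"moves": [[[100, 2, -2, 15, 0], [100, 2, -2, 45, 0], [100, 2, -2, 80, 0], [100, 2, -2, 115, 0], [100, 2, -2, 140, 0], [100, 2, -2, 152, 0], [100, 2, -2, 156, 0], [100, 2, -2, 156, 0], [55, 2, -2, 156, 0], [45, 2, -2, 156, 0], [45, 2, -2, 156, 0], [45, 2, -2, 156, 0]]], "newtons": 35}}

```text
t: 6.3
ee_pos: [468.8, 74.6, 76.2]
ee_rot: [3.14, -0.0, 1.571]
ft_force: [-0.7, 0.7, 4.9]
gripper_width: 52.5
grasp_force: 36.2
```

{"api": "jog_arm", "payload": {"moves": [[[40, 0, 0, 0, 0], [30, 0, 0, 0, 0], [30, 0, 0, 0, 0], [30, 0, 0, 0, 0]]]}}

```text
t: 6.8
ee_pos: [468.8, 74.6, 76.2]
ee_rot: [3.14, -0.0, 1.571]
ft_force: [0.2, 0.2, 6.5]
gripper_width: 52.3
grasp_force: 36.2
```

{"api": "jog_arm", "payload": {"moves": [[[30, 0, 0, -5, 0], [30, 0, 0, -20, 0], [30, 0, 0, -45, 0], [30, 0, 0, -75, 0], [30, 0, 0, -105, 0], [30, 0, 0, -130, 0], [30, 0, 0, -140, 0], [30, 0, 0, -140, 0]]]}}

```text
t: 7.8
ee_pos: [468.4, 74.6, 215.8]
ee_rot: [3.141, -0.0, 1.571]
ft_force: [-0.3, -0.9, -1.6]
gripper_width: 51.9
grasp_force: 37.1
```

```bash
python3 look.py 2
```

```text
wrist [468.05358228  74.51935141 214.89561913]
red_tray ([471.0, 83.0], array([98., 82.]))
yellow_cap ([468.0, -7.0], [317, 296, 79.5])
grey_tray ([577.0, -83.0], array([23., 96.]))
top [467.99079457  74.50682799 214.88524026]
red_cap ([485.0, -318.0], [433, 224, 12.4])
blue_tray ([486.0, -323.0], array([35., 35.]))
blue_cap ([563.0, 304.0], [185, 197, 11.9])
yellow_tray ([565.0, 305.0], array([33., 34.]))
grey_tray ([563.0, -82.0], array([35., 35.]))
```

View pics/wrist2.png

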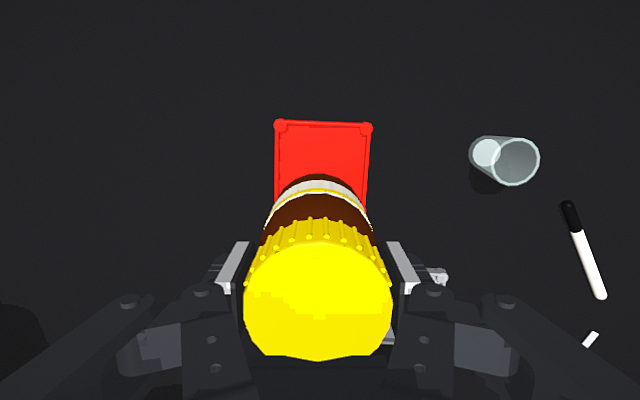

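The bottle hangs upright in the grip and the red tray (275–370,120–210) is clear. Next I carry it to grey.

{"api": "jog_arm", "payload": {"moves": [[[30, -10, 6, 0, 0], [30, -35, 21, 0, 0], [30, -70, 42, 0, 0], [30, -105, 63, 0, 0], [30, -135, 81, 0, 0], [30, -150, 90, 0, 0], [30, -155, 93, 0, 0], [30, -155, 93, 0, 0], [30, -155, 93, 0, 0]]]}}

```text
t: 9.72
ee_pos: [560.8, -79.7, 215.5]
ee_rot: [3.142, -0.0, 1.572]
ft_force: [-0.1, 0.0, -2.7]
gripper_width: 52.2
grasp_force: 37.1
```

{"api": "jog_arm", "payload": {"moves": [[[30, 0, 0, 15, 0], [30, 0, 0, 45, 0], [30, 0, 0, 75, 0], [30, 0, 0, 100, 0], [30, 0, 0, 118, 0], [30, 0, 0, 128, 0], [30, 0, 0, 133, 0], [30, 0, 0, 135, 0], [30, 0, 0, 137, 0], [30, 0, 0, 138, 0], [30, 0, 0, 139, 0], [30, 0, 0, 139, 0]]]}}

```text
t: 11.22
ee_pos: [561.2, -80.5, 76.4]
ee_rot: [3.141, 0.0, 1.571]
ft_force: [0.2, -0.3, -1.4]
gripper_width: 52.2
grasp_force: 37.2
```

{"api": "jog_arm", "payload": {"moves": [[[30, 0, 0, 0.5, 0], [30, 0, 0, 1, 0], [30, 0, 0, 1.5, 0], [30, 0, 0, 1.5, 0]]]}}

```text
t: 11.72
ee_pos: [561.4, -80.5, 76.2]
ee_rot: [3.14, 0.0, 1.571]
ft_force: [-4.0, 0.6, 8.7]
gripper_width: 52.2
grasp_force: 38.2
```

{"api": "jog_arm", "payload": {"moves": [[[66, 0, 0, 0, 0], [75, 0, 0, 0, 0], [100, 0, 0, 0, 0], [100, 0, 0, 0, 0], [100, 0, 0, 0, 0], [100, 0, 0, -15, 0], [100, 0, 0, -50, 0], [100, 0, 0, -95, 0], [100, 0, 0, -135, 0], [100, 0, 0, -155, 0], [100, 0, 0, -155, 0]]]}}

```text
t: 13.1
ee_pos: [562.2, -80.6, 232.5]
ee_rot: [3.137, 0.001, 1.571]
ft_force: [0.7, -0.7, 0.0]
gripper_width: 85.4
grasp_force: 0.0
```

```bash
python3 look.py 3
```

```text
wrist [561.55943435 -80.51738039 230.75227338]
red_tray ([470.0, 49.0], array([ 55., 102.]))
red_cap ([562.0, -45.0], [317, 142, 1.0])
blue_tray ([476.0, -300.0], array([44., 81.]))
yellow_cap ([561.0, -81.0], [316, 190, 36.2])
grey_tray ([558.0, -81.0], array([93., 92.]))
top [560.92395347 -80.42024812 229.11435863]
red_tray ([475.0, 76.0], array([33., 35.]))
red_cap ([487.0, -318.0], [433, 223, 12.0])
blue_tray ([485.0, -324.0], array([35., 35.]))
blue_cap ([563.0, 304.0], [185, 197, 11.9])
yellow_tray ([566.0, 303.0], array([35., 34.]))
yellow_cap ([548.0, 278.0], [195, 203, 24.2])
```

View pics/wrist3.png

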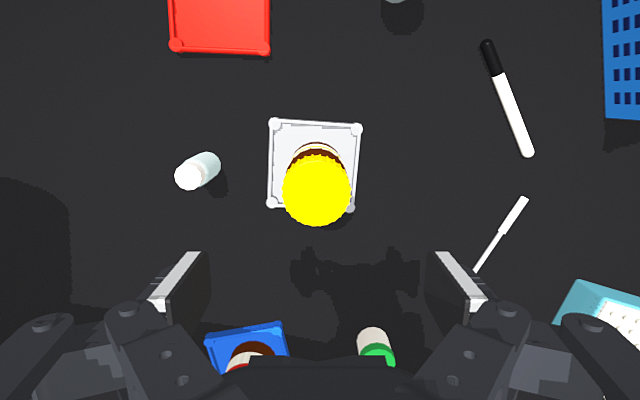

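The yellow bottle stands upright inside the grey tray, with its cap at (316,190). Next is the red bottle.

{"api": "jog_arm", "payload": {"moves": [[[100, -15, -5, 0, 0], [100, -50, -16, 0, 0], [100, -95, -30, 0, 0], [100, -140, -44, 0, 0], [100, -185, -58, 0, 0], [100, -220, -69, 0, 0], [100, -238, -75, 0, 0], [100, -238, -75, 0, 0], [100, -238, -75, 0, 0]]]}}

```text
t: 15.02
ee_pos: [486.4, -317.8, 229.8]
ee_rot: [3.142, -0.0, 1.571]
ft_force: [0.1, 0.3, 0.1]
gripper_width: 85.3
grasp_force: 0.0
```

```bash
python3 look.py 4
```

```text
wrist [ 486.51703077 -317.51281267  229.88787429]
red_cap ([485.0, -319.0], [316, 191, 36.8])
blue_tray ([482.0, -323.0], array([92., 94.]))
top [ 486.34726059 -318.1291769   229.83411166]
red_tray ([476.0, 76.0], array([35., 34.]))
red_cap ([487.0, -318.0], [433, 223, 12.2])
blue_tray ([485.0, -324.0], array([35., 35.]))
blue_cap ([563.0, 304.0], [185, 197, 11.9])
yellow_tray ([566.0, 303.0], array([35., 34.]))
yellow_cap ([562.0, -83.0], [338, 195, 11.9])
grey_tray ([562.0, -81.0], array([34., 34.]))
```

{"api": "jog_arm", "payload": {"moves": [[[100, -1, -1, 15, 0], [100, -1, -1, 45, 0], [100, -1, -1, 80, 0], [100, -1, -1, 115, 0], [100, -1, -1, 140, 0], [100, -1, -1, 151, 0], [100, -1, -1, 154, 0], [100, -1, -1, 154, 0], [55, -1, -1, 154, 0], [45, -1, -1, 154, 0], [40, -1, -1, 154, 0], [30, -1, -1, 154, 0]]]}}

```text
t: 17.32
ee_pos: [485.7, -319.8, 76.8]
ee_rot: [3.14, 0.001, 1.571]
ft_force: [-0.3, 0.6, 5.4]
gripper_width: 52.2
grasp_force: 37.0
```

{"api": "jog_arm", "payload": {"moves": [[[30, 0, 0, 0, 0], [30, 0, 0, 0, 0], [30, 0, 0, -5, 0], [30, 0, 0, -20, 0], [30, 0, 0, -45, 0], [30, 0, 0, -75, 0], [30, 0, 0, -105, 0], [30, 0, 0, -130, 0], [30, 0, 0, -140, 0], [30, 0, 0, -140, 0]]]}}

```text
t: 18.58
ee_pos: [485.4, -319.6, 216.3]
ee_rot: [3.141, 0.001, 1.571]
ft_force: [0.3, 1.1, -2.0]
gripper_width: 52.3
grasp_force: 37.1
```

{"api": "jog_arm", "payload": {"moves": [[[30, 12, 0, 0, 0], [30, 40, -1, 0, 0], [30, 80, -2, 0, 0], [30, 125, -4, 0, 0], [30, 170, -5, 0, 0], [30, 215, -6, 0, 0], [30, 260, -8, 0, 0], [30, 305, -9, 0, 0], [30, 345, -10, 0, 0], [30, 375, -11, 0, 0], [30, 390, -12, 0, 0], [30, 394, -12, 0, 0]]]}}

```text
t: 20.08
ee_pos: [472.6, 75.1, 215.2]
ee_rot: [-3.141, 0.0, 1.572]
ft_force: [-0.2, 0.0, -2.4]
gripper_width: 52.2
grasp_force: 37.1
```

{"api": "jog_arm", "payload": {"moves": [[[30, 0, 0, 10, 0], [30, 0, 0, 40, 0], [30, 0, 0, 75, 0], [30, 0, 0, 100, 0], [30, 0, 0, 118, 0], [30, 0, 0, 128, 0], [30, 0, 0, 133, 0], [30, 0, 0, 135, 0], [30, 0, 0, 137, 0], [30, 0, 0, 138, 0], [30, 0, 0, 139, 0], [30, 0, 0, 139, 0]]]}}

```text
t: 21.58
ee_pos: [473.2, 74.6, 76.8]
ee_rot: [3.142, 0.0, 1.571]
ft_force: [-0.2, -0.1, -0.6]
gripper_width: 51.9
grasp_force: 37.1
```

{"api": "jog_arm", "payload": {"moves": [[[30, 0, 0, 0.5, 0], [30, 0, 0, 1, 0], [30, 0, 0, 1, 0]]]}}

```text
t: 21.95
ee_pos: [473.3, 74.6, 76.8]
ee_rot: [3.141, -0.0, 1.571]
ft_force: [-3.2, -0.1, 6.6]
gripper_width: 52.1
grasp_force: 38.0
```

{"api": "jog_arm", "payload": {"moves": [[[66, 0, 0, 0, 0], [75, 0, 0, 0, 0], [100, 0, 0, 0, 0], [100, 0, 0, 0, 0], [100, 0, 0, 0, 0], [100, 0, 0, -15, 0], [100, 0, 0, -50, 0], [100, 0, 0, -95, 0], [100, 0, 0, -135, 0], [100, 0, 0, -155, 0], [100, 0, 0, -155, 0]]]}}

```text
t: 23.32
ee_pos: [474.2, 74.7, 233.2]
ee_rot: [3.137, -0.001, 1.571]
ft_force: [1.0, -0.5, -0.9]
gripper_width: 85.4
grasp_force: 0.0
```

{"api": "jog_arm", "payload": {"moves": [[[100, 15, 6, 0, 0], [100, 50, 20, 0, 0], [100, 95, 37, 0, 0], [100, 140, 55, 0, 0], [100, 185, 73, 0, 0], [100, 215, 85, 0, 0], [100, 229, 90, 0, 0], [100, 229, 90, 0, 0], [100, 229, 90, 0, 0]]]}}

```text
t: 24.45
ee_pos: [562.8, 302.7, 230.7]
ee_rot: [-3.141, 0.001, 1.57]
ft_force: [0.4, -0.7, 0.3]
gripper_width: 85.1
grasp_force: 0.0
```

```bash
python3 look.py 5
```

```text
wrist [562.9088877  302.48542402 231.07701587]
red_tray ([472.0, 93.0], array([50., 81.]))
red_cap ([498.0, 158.0], [243, 352, 24.6])
blue_cap ([562.0, 307.0], [317, 184, 36.4])
yellow_tray ([563.0, 303.0], array([92., 90.]))
top [563.18676334 303.26273903 231.06165249]
red_tray ([475.0, 75.0], array([34., 34.]))
red_cap ([470.0, 73.0], [276, 232, 13.7])
blue_tray ([484.0, -325.0], array([35., 35.]))
blue_cap ([565.0, 303.0], [186, 197, 11.7])
yellow_tray ([566.0, 303.0], array([35., 35.]))
yellow_cap ([561.0, -81.0], [337, 196, 12.1])
grey_tray ([562.0, -81.0], array([34., 34.]))
```

View pics/wrist5.png

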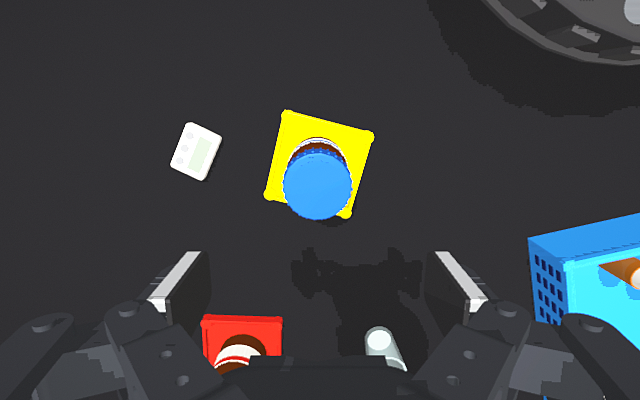

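The blue cap is at (317,184) in the yellow tray, offset about 3 mm toward +y. The red bottle stands in the red tray at the lower left.

{"api": "jog_arm", "payload": {"moves": [[[100, 3, -1, 15, 0], [100, 3, -1, 45, 0], [100, 3, -1, 80, 0], [100, 3, -1, 115, 0], [100, 3, -1, 140, 0], [100, 3, -1, 151, 0], [100, 3, -1, 154.5, 0], [100, 3, -1, 154.5, 0], [55, 3, -1, 154.5, 0], [45, 3, -1, 154.5, 0], [40, 3, -1, 154.5, 0], [30, 3, -1, 154.5, 0]]]}}

```text
t: 26.75
ee_pos: [562.7, 306.9, 77.4]
ee_rot: [3.14, -0.001, 1.571]
ft_force: [-1.2, 0.2, 5.6]
gripper_width: 52.3
grasp_force: 37.2
```

{"api": "jog_arm", "payload": {"moves": [[[30, 0, 0, 0, 0], [30, 0, 0, 0, 0], [30, 0, 0, -5, 0], [30, 0, 0, -20, 0], [30, 0, 0, -45, 0], [30, 0, 0, -75, 0], [30, 0, 0, -105, 0], [30, 0, 0, -130, 0], [30, 0, 0, -140, 0], [30, 0, 0, -140, 0]]]}}

```text
t: 28.0
ee_pos: [562.4, 306.6, 216.8]
ee_rot: [3.141, -0.001, 1.571]
ft_force: [0.5, -0.0, -2.6]
gripper_width: 52.1
grasp_force: 36.9
```

{"api": "jog_arm", "payload": {"moves": [[[30, -12, -2, 0, 0], [30, -40, -5, 0, 0], [30, -80, -10, 0, 0], [30, -125, -16, 0, 0], [30, -170, -21, 0, 0], [30, -215, -27, 0, 0], [30, -260, -33, 0, 0], [30, -305, -38, 0, 0], [30, -350, -44, 0, 0], [30, -395, -50, 0, 0], [30, -440, -55, 0, 0], [30, -480, -60, 0, 0]]]}}

```text
t: 29.5
ee_pos: [500.6, -175.2, 215.1]
ee_rot: [-3.14, -0.0, 1.57]
ft_force: [0.2, -0.2, -0.4]
gripper_width: 52.5
grasp_force: 36.9
```

{"api": "jog_arm", "payload": {"moves": [[[30, -40, -5, 0, 0], [30, -80, -10, 0, 0], [30, -115, -14, 0, 0], [30, -138, -17, 0, 0], [30, -150, -19, 0, 0], [30, -150, -19, 0, 0], [30, -150, -19, 0, 0]]]}}

```text
t: 30.38
ee_pos: [483.3, -322.5, 216.3]
ee_rot: [3.142, -0.0, 1.572]
ft_force: [1.0, 0.1, -1.3]
gripper_width: 52.4
grasp_force: 36.9
```

{"api": "jog_arm", "payload": {"moves": [[[30, 0, 0, 10, 0], [30, 0, 0, 40, 0], [30, 0, 0, 75, 0], [30, 0, 0, 100, 0], [30, 0, 0, 118, 0], [30, 0, 0, 128, 0], [30, 0, 0, 133, 0], [30, 0, 0, 135, 0], [30, 0, 0, 137, 0], [30, 0, 0, 138, 0], [30, 0, 0, 139, 0], [30, 0, 0, 139, 0]]]}}

```text
t: 31.88
ee_pos: [483.3, -323.5, 77.4]
ee_rot: [3.141, 0.0, 1.571]
ft_force: [0.5, -0.1, -1.5]
gripper_width: 51.8
grasp_force: 37.0
```

{"api": "jog_arm", "payload": {"moves": [[[30, 0, 0, 0.5, 0], [30, 0, 0, 1, 0], [30, 0, 0, 1, 0]]]}}

```text
t: 32.25
ee_pos: [483.3, -323.7, 77.4]
ee_rot: [3.141, 0.001, 1.571]
ft_force: [-2.8, 0.1, 6.6]
gripper_width: 51.8
grasp_force: 37.6
```

Contact is made. I'll release, rise, and go back over the yellow bottle in grey (561,-81).

{"api": "jog_arm", "payload": {"moves": [[[66, 0, 0, 0, 0], [75, 0, 0, 0, 0], [100, 0, 0, 0, 0], [100, 0, 0, 0, 0], [100, 0, 0, 0, 0], [100, 0, 0, -15, 0], [100, 0, 0, -50, 0], [100, 0, 0, -95, 0], [100, 0, 0, -135, 0], [100, 0, 0, -155, 0], [100, 0, 0, -155, 0]]]}}

```text
t: 33.62
ee_pos: [484.0, -324.0, 234.0]
ee_rot: [3.138, 0.003, 1.571]
ft_force: [-0.2, -0.3, -1.0]
gripper_width: 84.9
grasp_force: 0.0
```

{"api": "jog_arm", "payload": {"moves": [[[100, 15, 5, 0, 0], [100, 50, 16, 0, 0], [100, 95, 31, 0, 0], [100, 140, 45, 0, 0], [100, 185, 60, 0, 0], [100, 225, 73, 0, 0], [100, 242, 78, 0, 0], [100, 242, 78, 0, 0], [100, 242, 78, 0, 0]]]}}

```text
t: 34.75
ee_pos: [560.8, -82.2, 230.9]
ee_rot: [-3.141, 0.0, 1.57]
ft_force: [0.4, -0.3, -0.5]
gripper_width: 85.5
grasp_force: 0.0
```

```bash
python3 look.py 6
```

```text
wrist [560.7829474  -82.43464287 231.06626522]
red_tray ([470.0, 48.0], array([ 54., 101.]))
red_cap ([490.0, 45.0], [211, 4, 42.2])
blue_tray ([477.0, -300.0], array([42., 81.]))
blue_cap ([502.0, -235.0], [251, 359, 24.0])
yellow_cap ([561.0, -82.0], [319, 189, 36.7])
grey_tray ([557.0, -80.0], array([92., 91.]))
top [561.15289168 -81.83334011 231.33149319]
red_tray ([474.0, 76.0], array([36., 35.]))
red_cap ([471.0, 71.0], [277, 232, 14.4])
blue_tray ([486.0, -324.0], array([35., 35.]))
blue_cap ([479.0, -310.0], [430, 226, 17.1])
yellow_tray ([566.0, 303.0], array([36., 35.]))
grey_tray ([493.0, -338.0], array([22., 30.]))
```

View pics/wrist6.png

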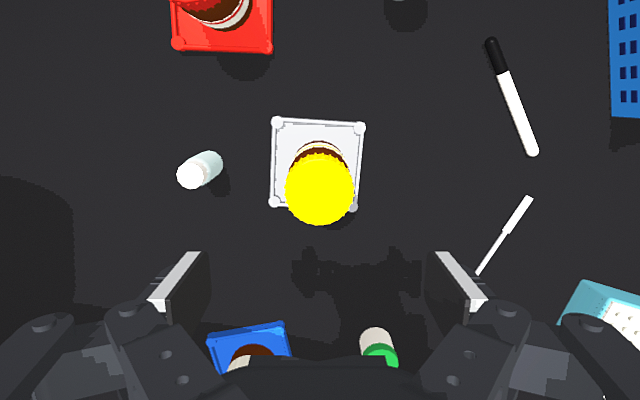

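The yellow cap at (319,189) is centred, and the vial and jar haven't moved. I'll grasp it.

{"api": "jog_arm", "payload": {"moves": [[[100, 0, 0, 15, 0], [100, 0, 0, 45, 0], [100, 0, 0, 80, 0], [100, 0, 0, 115, 0], [100, 0, 0, 140, 0], [100, 0, 0, 151, 0], [100, 0, 0, 155, 0], [100, 0, 0, 155, 0], [55, 0, 0, 155, 0], [45, 0, 0, 155, 0], [40, 0, 0, 155, 0], [30, 0, 0, 155, 0]]]}}

```text
t: 37.05
ee_pos: [561.8, -81.5, 77.3]
ee_rot: [3.14, 0.0, 1.571]
ft_force: [-0.3, -0.9, 5.3]
gripper_width: 52.1
grasp_force: 36.8
```

{"api": "jog_arm", "payload": {"moves": [[[30, 0, 0, 0, 0], [30, 0, 0, 0, 0], [30, 0, 0, -5, 0], [30, 0, 0, -20, 0], [30, 0, 0, -45, 0], [30, 0, 0, -75, 0], [30, 0, 0, -105, 0], [30, 0, 0, -130, 0], [30, 0, 0, -140, 0], [30, 0, 0, -140, 0]]]}}

```text
t: 38.3
ee_pos: [561.4, -81.5, 216.8]
ee_rot: [3.141, 0.0, 1.571]
ft_force: [-0.7, 1.4, -1.1]
gripper_width: 51.9
grasp_force: 37.1
```

Target is the yellow tray at (564,303): x +385, y +3.

{"api": "jog_arm", "payload": {"moves": [[[30, 12, 0, 0, 0], [30, 40, 0, 0, 0], [30, 80, 1, 0, 0], [30, 125, 1, 0, 0], [30, 170, 1, 0, 0], [30, 215, 2, 0, 0], [30, 260, 2, 0, 0], [30, 305, 2, 0, 0], [30, 345, 3, 0, 0], [30, 370, 3, 0, 0], [30, 382, 3, 0, 0], [30, 385, 3, 0, 0]]]}}

```text
t: 39.8
ee_pos: [564.1, 303.6, 215.9]
ee_rot: [-3.141, 0.001, 1.571]
ft_force: [-0.2, 0.6, -1.3]
gripper_width: 51.6
grasp_force: 37.0
```

{"api": "jog_arm", "payload": {"moves": [[[30, 0, 0, 10, 0], [30, 0, 0, 40, 0], [30, 0, 0, 75, 0], [30, 0, 0, 100, 0], [30, 0, 0, 118, 0], [30, 0, 0, 128, 0], [30, 0, 0, 133, 0], [30, 0, 0, 135, 0], [30, 0, 0, 137, 0], [30, 0, 0, 138, 0], [30, 0, 0, 139, 0], [30, 0, 0, 139, 0]]]}}

```text
t: 41.3
ee_pos: [564.2, 303.6, 77.4]
ee_rot: [3.141, -0.0, 1.571]
ft_force: [0.5, 0.0, -0.8]
gripper_width: 52.0
grasp_force: 37.2
```

{"api": "jog_arm", "payload": {"moves": [[[30, 0, 0, 0.5, 0], [30, 0, 0, 1, 0], [30, 0, 0, 1, 0]]]}}

```text
t: 41.68
ee_pos: [564.3, 303.6, 77.3]
ee_rot: [3.141, -0.001, 1.571]
ft_force: [-1.8, -0.1, 4.9]
gripper_width: 52.2
grasp_force: 37.8
```

Now I release, rise, and back off toward the robot for a check.

{"api": "jog_arm", "payload": {"moves": [[[66, 0, 0, 0, 0], [75, 0, 0, 0, 0], [100, 0, 0, 0, 0], [100, 0, 0, 0, 0], [100, 0, 0, 0, 0], [100, 0, 0, -15, 0], [100, 0, 0, -50, 0], [100, 0, 0, -95, 0], [100, 0, 0, -135, 0], [100, 0, 0, -155, 0], [100, 0, 0, -155, 0]]]}}

```text
t: 43.05
ee_pos: [565.1, 304.0, 234.3]
ee_rot: [3.137, -0.002, 1.571]
ft_force: [0.3, -0.5, 0.4]
gripper_width: 85.6
grasp_force: 0.0
```

{"api": "jog_arm", "payload": {"moves": [[[100, 10, -20, 0, 0], [100, 25, -60, 0, 0], [100, 40, -100, 0, 0], [100, 60, -140, 0, 0], [100, 80, -180, 0, 0], [100, 90, -210, 0, 0], [100, 95, -220, 0, 0], [100, 95, -220, 0, 0], [100, 95, -220, 0, 0]]]}}

```text
t: 44.18
ee_pos: [344.7, 398.3, 230.9]
ee_rot: [-3.141, 0.001, 1.57]
ft_force: [-0.1, 0.4, 0.1]
gripper_width: 85.6
grasp_force: 0.0
```

```bash
python3 look.py 7; python3 - <<'E'
from h import *
f=manip.grab_frame('side');save(f,'side7')
for n,z in [('vial_centre',30),('beaker_centre',29),('jar_centre',21)]:
    r=manip.cut_out(n,f)[0]['extent']; print(n,np.round(r),np.round(ray(f,*r[:2],z)))
a=cv2.imread('pics/top7.png')[120:280,140:480];b=f['color'][125:345,200:600,::-1]
cv2.imwrite('pics/m7.png',np.vstack([cv2.resize(a,(600,282)),cv2.resize(b,(600,318))[:318]]))
E
```

```text
wrist [344.86632069 398.20046427 230.95764658]
yellow_tray ([564.0, 304.0], array([93., 87.]))
yellow_cap ([554.0, 311.0], [574, 293, 41.1])
top [344.4156719  398.43758516 231.23742173]
red_tray ([474.0, 76.0], array([35., 35.]))
red_cap ([471.0, 74.0], [276, 232, 14.4])
blue_tray ([486.0, -326.0], array([35., 36.]))
blue_cap ([479.0, -312.0], [430, 226, 16.4])
yellow_tray ([566.0, 303.0], array([36., 34.]))
yellow_cap ([558.0, 290.0], [190, 200, 16.8])
grey_tray ([563.0, -81.0], array([34., 34.]))
vial_centre [282. 237.  15.  26.] [448. -82.  30.]
beaker_centre [336. 197.  18.  28.] [632.  73.  29.]
jar_centre [388. 281.  22.  23.] [ 631. -299.   21.]
```

View pics/m7.png

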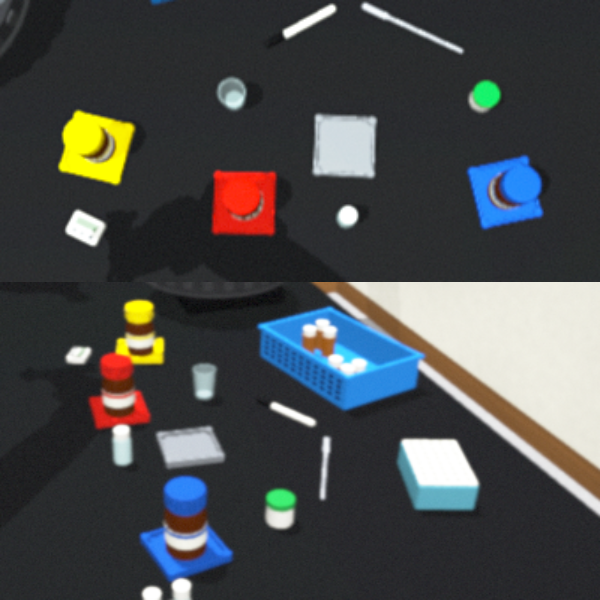

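Every bottle is upright in the tray of its own colour: yellow at (90,140), red at (243,200), blue at (510,185). Grey is empty at (345,145), and the bystanders haven't moved.

```bash
python3 -c "
from bench import manip; print(manip.job_done())"
```

```text
the job is handed in; nothing more can be done
None
```

The job is handed in at about 45 s: the red, blue and yellow bottles each stand upright in their own tray, the grey tray is empty again, and the vial, beaker and jar look unmoved in the final camera check.

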